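# Pop open the sample port of the turbidity meter

## Task

Open the sample port of the larger bench meter, the one with the square hatch: press down on the finger pad at the hatch's front edge with your fingertips, one gentle full press, so that the push-push latch lets go, and take your hand away so that the hatch can swing up by itself. Make sure that it stays standing wide open and do not push it back down. Leave the small photometer's round hatch shut, and do not lift or shift the sample cells and other things on the bench.

Things in the scene. Friction and masses are not known exactly. Their poses are not given: they have to be found in the camera images.
- meter: The larger meter (turbidity meter): white box, grey base, 240 mm deep (x), 260 wide (y), its deck 110 mm above the bench. Origin: centre of the underside. Its front faces its -x: a sloping panel 70 mm deep, rising from 45 mm above the bench to the deck, with screen and keys. Fixed on the bench; place and turn vary.
- finger_pad (a point): Black ribbed finger pad (solid port_hatch_c1; 40 mm wide, 20 deep, raised 2 mm) on the square grey hatch (66 mm wide, 70 deep, 12 thick, top 8 mm above the deck when shut). The point: middle of the pad's top, 15 mm behind the hatch's front edge, above the latch; at (-20, 35, 120) mm in the meter's frame while shut. Moves with the hatch; when shut its x points to the hinge (meter's +x), its z up.
- port_hinge (a point): Middle of the square hatch's hinge axis, which runs along the meter's y at the hatch's rear edge, 60 mm behind the pad's middle and 2 mm above the deck. Turns with the meter. The open hatch's front edge stands 73 mm above the deck, 24 mm in front of the hinge.
- port_hatch (a joint): Angle of the square hatch, rad. 0 = shut, latched. Negative = pressed in: 3 N on the pad moves it, the latch lets go at about -0.07 (4 mm), stiff end stop at -0.085 (5 mm). Released after that, spring and damper swing it up in about 1.5 s to 1.25, where it stays. Pressed in less, it stays latched; pushed fully down again, it latches again.
- port_latch (a joint): Inner part of that hatch's latch, not reachable: sideways place (m) of the follower wire in the heart-shaped cam track. 0 = seated in the catch; about +0.006 = freed by a full press; -0.002 to -0.004 = out of the track, hatch open; -0.007 = hatch being pushed back down to shut.
- photometer: The small photometer: white box with grey base, 190 mm deep (x), 150 wide (y), 85 high, its round hatch on top. Origin: centre of the underside, front faces its -x. It stands fixed beside the meter, left or right of it.
- photometer_hatch (a joint): Angle of the photometer's round hatch (66 mm across, same kind of latch), rad: 0 = shut and latched, to be left so; positive = open, negative = pressed in.
- cell_1: Glass sample cell with black cap, 25 mm across, 62 high, standing on the meter's deck beside the hatch. Origin: centre of the underside.
- cell_2: A second such cell, farther back on the same deck. Origin: centre of the underside.
- beaker: White open beaker, 72 mm across, 88 high, on the bench before the meter's panel. Origin: centre of the underside.
- wash_bottle: White wash bottle, 68 mm across, 124 high with the cap, bent spout up to 168 mm, at the left of the bench. Origin: centre of the underside.
- reagent_tall: White bottle, 66 mm across, 165 high, at the right of the bench. Origin: centre of the underside.
- reagent_short: White bottle, 60 mm across, 115 high, on the bench before the photometer. Origin: centre of the underside.
- marker: Marker pen, 135 mm long, 13 mm thick, lying on the bench at the left. Origin: under its middle, x along it.
Things that resemble listed ones, but are neither listed nor needed, are in the scene too. Leave any red or yellow look-alike of the photometer alone.

How it is judged:
On the way, in this order (a step that is already met when the one before it is completed fails the run):
1. the square hatch is pressed in by the fingers, on its finger pad, until its latch lets go (value of joint port_hatch below -0.05 rad and value of joint port_latch above 0.003 m and contact force between the fingers and port_hatch_c1 above 0.5 N), for 0.02 s.
2. the hatch has swung up by itself and stands open, untouched, for a second (value of joint port_hatch above 1.1 rad and velocity of joint port_hatch between -0.05 and 0.05 rad/s and contact force between each of the arm, the fingers and port_hatch below 0.2 N), for 1 s.
At the end, for the whole second after the job is handed in: The square hatch stands open at more than 1.1 rad and at rest, the photometer's hatch is shut (within 0.03 rad), and cells, beaker, bottles and marker are within 25 mm of where they stood (value of joint port_hatch above 1.1 rad and velocity of joint port_hatch between -0.05 and 0.05 rad/s and value of joint photometer_hatch between -0.03 and 0.03 rad and not (distance of any of cell_1, cell_2, beaker, wash_bottle, reagent_tall, reagent_short, marker from where it was at the start of the episode above 0.025 m)); the robot touches nothing.
It fails at once if the popped hatch is pushed back down to shut (a second press) (value of joint port_latch below -0.006 m).
It fails at once if the hatch is forced: more than 40 N between it and the fingers or arm (contact force between any of the fingers, the arm and port_hatch above 40 N).
It fails at once if the photometer's round hatch is pressed in or opened (value of joint photometer_hatch above 0.03 rad or value of joint photometer_hatch below -0.03 rad).
It fails at once if a cell, the beaker, a bottle or the marker is lifted, knocked over or shifted by more than 25 mm (distance of any of cell_1, cell_2, beaker, wash_bottle, reagent_tall, reagent_short, marker from where it was at the start of the episode above 0.025 m or angle between any of cell_1, cell_2, beaker, wash_bottle, reagent_tall, reagent_short's own z axis and vertical above 0.5 rad).
It also fails if it takes over 35 s, if anything falls off the work surface, if the arm or the gripper's body presses on something with over 40 N, if the wrist force passes 120 N, or if a joint passes its speed limit or range.

## Robot

A 6-joint arm with a two-finger parallel gripper is mounted at the origin on the work surface. World frame = base frame: x ahead of the robot, y to its left, z up, the work surface at z = 0. Lengths are in m, angles in rad, forces in N, time in s.
With the tool pointing down it reaches from about 0.425 to 0.95 m from the base axis. Payload 3.5 kg.
Tool frame: the origin (TCP) lies midway between the tips of the shut fingers; the grasp point (between the pads) lies 19 mm behind it; x points along the fingers, y is the direction in which the jaws open and shut, and the axes are right-handed (so a half turn about x gives the same grasp; the last joint's range is limited). The gripper opens to 85 mm and grips with 20 to 120 N. Pads are 22 mm wide; open, the fingers measure 114 mm over their backs; the gripper's body (76 mm by 85 mm) begins 54 mm behind the grasp point. The pads swing forward as they close: fully open they stand 13 mm farther back than shut.
Start: joints at [-1.438, 0.286, 1.577, -0, 1.279, -0.15], TCP at [0.188, -0.648, 0.231] pointing down, gripper open.
Joint ranges: [-2.77, 2.77], [-0.9, 2.22], [0.21, 2.48], [-1.53, 4.67], [0.24, 2.81], [-2.84, 2.84]. Speed limits (rad/s): [2.79, 2.79, 3.14, 3.14, 3.14, 3.14].

## Interface

Orientations are given as a unit quaternion [x, y, z, w].
In Python, from plant import sensors, optics, ctrl gives the robot as it stands.
- The arm moves only by the tool arm_command, never from a script. Its argument "increments" is a list that holds one entry, the list of rows, each a list of 4 numbers: the shift along the tool's x, y, z in cm, then the turn about the tool's x in rad. A call has 1 to 20 rows; each row shifts and turns the commanded pose from where the row before left it, along the tool's axes as they then stand; what a row does not reach is not made up. A row lasts 1/8 s, in which the tool goes at most 62.5 mm and 10.7 degrees, less where a joint would pass 70% of its speed; a pose out of reach is approached as far as the arm can. A call with a gripper value outside its range is refused whole. "grip" is the finger opening in cm, from 0 to 8.54, set as the call begins (left out, the last holds). The fingers move at their own pace and stop on an object; "grip_force" is the grip in N (left out, the last holds). Time passes only in rows, so rows that do not move let the fingers close. It gives the time, the measured TCP pose, the force and the opening at its end, in the units of the state.
- sensors.get_state(): the state, without advancing time (a new reading comes with each control period).
- optics.read_camera(name): name is "side" or "top"; returns the picture (480x640x3 uint8, blue, green, red); there is no depth.
- optics.camera_model(name): a dict with "camera_matrix" (3x3 intrinsics, pixels), "world_from_camera" (4x4, takes a point from camera to world coordinates). Camera axes: x right, y up, looking along -z (the intrinsics and any distortion apply to the point x, -y, -z); pixel columns grow to the right and rows downward; lengths in m; the calibration is good to about 2 mm. A picture is of the moment at which its call begins. camera_model takes no time and is no camera call.
- ctrl.sign_off(): hands the job in, once; it reports no verdict.
Trained networks look in the newest picture that a camera, given by its name, has taken for a name from the list of things; names that differ only in an ending like _2 or _b are one class to them, and where a whole thing is asked for, a point or a joint stands for the part that bears it (a point fixed in the world has none). Each returns a list of dicts, best first, with "conf" (0 to 1); they miss things now and then, are a little off and sometimes report something else, mostly with a low value. They report only what shows in the picture. A call takes as long as a camera call. They do not tell look-alikes from the thing itself.
- optics.boxes_of(camera, query): "at" ([row, column] in pixels, amid what is visible of it).
- optics.place_of(camera, query): "at" ([row, column] in pixels: a listed point, or the origin of a listed thing).
The state is a dict: "time": time; "qpos": joint angles; "dq": joint speeds; "joint_efforts": joint torques, N m; "eef_pos": TCP position; "tcp_rot": TCP orientation; "contact_force": force on the tool from outside, world axes, zero at the start; "wrist_torque": the same for the moment, N m; "opening": opening from 0.0 (shut) to 1.0 (fully open).
Only numpy, scipy, OpenCV 4.12 (cv2) and the standard library are available. Lean on these libraries where they do the work, as an engineer would, in place of code of your own. Each camera call takes 0.05 s, during which the arm holds its last target.

## Working session

There is one attempt and no reset: what is moved stays moved. The work goes in short steps, Python scripts to look and compute and a tool call to move; the robot and the scene stay as the last step left them, time stands still between calls to the robot, and variables do not carry over. Pictures are saved under pics/ and viewed, and the job is handed in when it is done.

Besides the shell and the picture viewer there is one more tool, called after "Emit:" as a command line: name --argument value ..., lists and objects as JSON in quotes. arm_command: Moves the arm, as the interface text tells. Its arguments: {"type":"object","properties":{"increments":{"type":"array","items":{"type":"array","items":{"type":"array","items":{"type":"number"}}}},"grip":{"type":"number"},"grip_force":{"type":"number"}},"required":["increments"]}

```bash
mkdir -p pics; ls
cat > h.py <<'E'
import numpy as np, cv2
from plant import sensors, optics, ctrl
def ray(cam,rc):
    m=optics.camera_model(cam);K=np.array(m["camera_matrix"]);T=np.array(m["world_from_camera"])
    d=np.linalg.inv(K)@[rc[1],rc[0],1];d=T[:3,:3]@[d[0],-d[1],-d[2]]
    return T[:3,3],d/np.linalg.norm(d)
def atz(cam,rc,z):
    o,d=ray(cam,rc);return o+d*(z-o[2])/d[2]
def tri(r1,r2):
    A=np.zeros((3,3));b=np.zeros(3)
    for o,d in (r1,r2):
        P=np.eye(3)-np.outer(d,d);A+=P;b+=P@o
    x=np.linalg.solve(A,b);return x,[np.linalg.norm((np.eye(3)-np.outer(d,d))@(x-o)) for o,d in (r1,r2)]
def proj(cam,p):
    m=optics.camera_model(cam);K=np.array(m["camera_matrix"]);T=np.linalg.inv(np.array(m["world_from_camera"]))
    c=T[:3,:3]@p+T[:3,3];u=K@[c[0]/-c[2],-c[1]/-c[2],1];return u[[1,0]].round(1)
E
python3 - <<'E'
from h import *
for c in("side","top"):
    cv2.imwrite(f"pics/{c}0.png",optics.read_camera(c)); m=optics.camera_model(c);print(m)
    for q in("finger_pad","port_hinge","meter","photometer"):
        print(c,q,[(np.round(r["at"],1),round(r["conf"],2)) for r in optics.place_of(c,q)][:4])
print(sensors.get_state())
E
```

```text
pics
{'camera_matrix': array([[476.82828277,   0.        , 325.46612609],
       [  0.        , 476.82828277, 241.05019724],
       [  0.        ,   0.        ,   1.        ]]), 'world_from_camera': array([[ 0.91007521,  0.24036293, -0.33762223,  0.07087308],
       [-0.41426913,  0.55119505, -0.72426867, -0.83898632],
       [ 0.01200836,  0.79900543,  0.60120389,  0.77745203],
       [ 0.        ,  0.        ,  0.        ,  1.        ]])}
side finger_pad [(array([264.6, 434.8]), 0.86)]
side port_hinge [(array([266.8, 462.7]), 0.67), (array([167.6, 302.3]), 0.23)]
side meter [(array([316.9, 442.7]), 0.96)]
side photometer [(array([220. , 327.1]), 0.83), (array([224. , 203.1]), 0.54)]
{'camera_matrix': array([[478.8216208 ,   0.        , 320.88567961],
       [  0.        , 478.8216208 , 244.3034067 ],
       [  0.        ,   0.        ,   1.        ]]), 'world_from_camera': array([[ 0.02975255,  0.99656081, -0.07733906,  0.37191922],
       [-0.99954244,  0.03008471,  0.00313307, -0.01237426],
       [ 0.00544902,  0.07721046,  0.99699993,  1.18287727],
       [ 0.        ,  0.     
[... 275 characters left out ...]
7), (array([291.2, 337.3]), 0.61)]
{'time': 0.5, 'qpos': array([-1.43802016e+00,  2.86310838e-01,  1.57671590e+00,  1.14125342e-05,
        1.27859433e+00, -1.49979945e-01]), 'dq': array([ 0.00104675,  0.00041362,  0.00059485, -0.00101839,  0.0006303 ,
        0.00023932]), 'joint_efforts': array([-6.42332416e-04, -4.05460703e+01, -2.92556244e+01, -1.45352255e-04,
        1.14069058e-03,  7.32476991e-06]), 'eef_pos': array([ 0.18836879, -0.64816388,  0.23130901]), 'tcp_rot': array([ 0.70005592,  0.09964555, -0.70004802,  0.09962553]), 'contact_force': array([-0.25542402, -0.52315326, -0.8401231 ]), 'wrist_torque': array([-0.00964564, -0.04623726, -0.01030774]), 'opening': 0.9992718786631711}
```

View pics/side0.png

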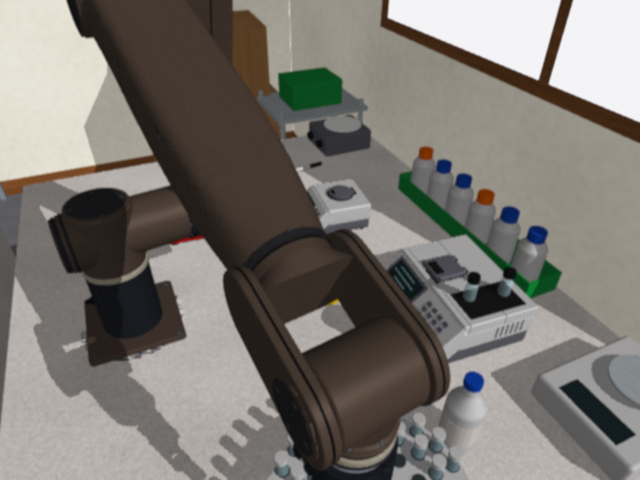

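View pics/top0.png

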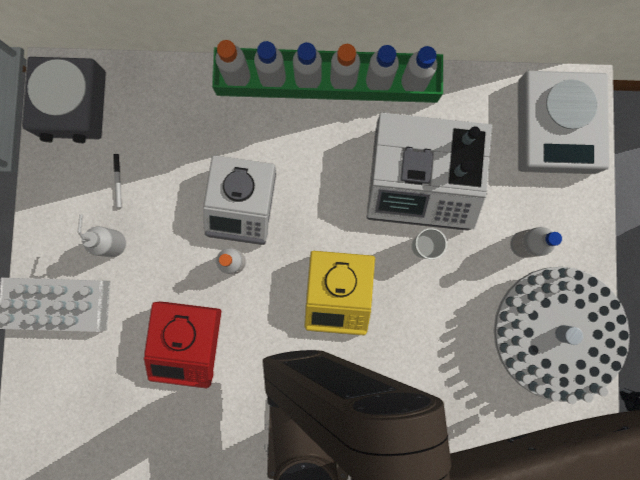

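Run:
```python
from h import *
p,e=tri(ray("side",(264.6,434.8)),ray("top",(173.7,417.6)));print(p,e,atz("top",(173.7,417.6),.12),atz("side",(264.6,434.8),.12))
p,e=tri(ray("side",(266.8,462.7)),ray("top",(147.5,417.6)));print(p,e,atz("top",(147.5,417.6),.112))
print(atz("top",(176.4,422.2),0),atz("side",(316.9,442.7),0))
m=cv2.imread("pics/side0.png")[200:350,360:520];cv2.imwrite("pics/sc.png",cv2.resize(m,None,fx=3,fy=3,interpolation=2))
m=cv2.imread("pics/top0.png")[90:280,330:500];cv2.imwrite("pics/tc.png",cv2.resize(m,None,fx=3,fy=3,interpolation=2))
```

```text
[ 0.61697802 -0.22636382  0.12800548] [np.float64(0.0018505002805753847), np.float64(0.0018505002805753088)] [ 0.62054346 -0.22892881  0.12      ] [ 0.62166903 -0.21848807  0.12      ]
[ 0.68731729 -0.23251197  0.10207445] [np.float64(0.0014949619591013606), np.float64(0.001494961959101556)] [ 0.68306285 -0.22970079  0.112     ]
[ 0.64210004 -0.26502085  0.        ] [ 0.63159004 -0.26584024  0.        ]
```

View pics/tc.png

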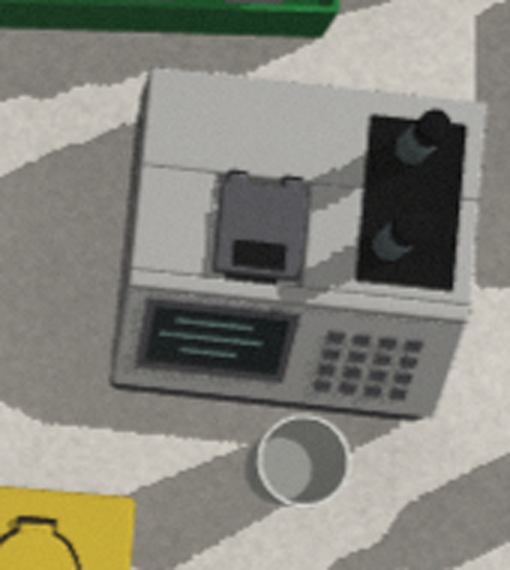

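View pics/sc.png

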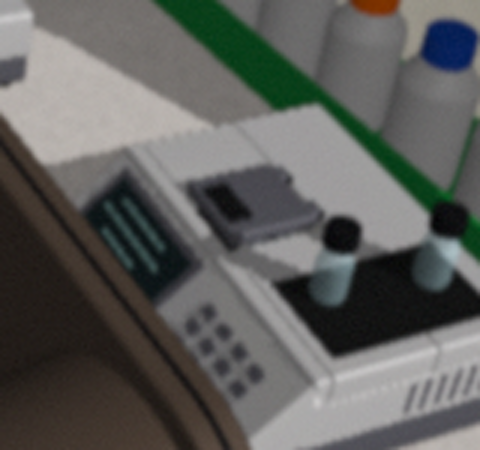

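The two views agree on the target: the larger white box with the square grey hatch, pad at about (174,417) in the top view and (267,436) in the side view. The round-hatch boxes are the white photometer at (200,240) and the red and yellow look-alikes at (342,185) and (290,340), none of which I'll touch. Next I'll refine the pad position and meter yaw, then work out the approach.

Run:
```python
from h import *
from scipy.spatial.transform import Rotation as R
s=sensors.get_state();M=R.from_quat(s["tcp_rot"]).as_matrix();print(M.round(3))
c=lambda x,y:(90+y/3,330+x/3)
a=atz("top",c(212,273),.118);b=atz("top",c(304,281),.118);print("hatch front",a,b,np.arctan2(*(a-b)[:2]))
a=atz("top",c(132,283),.11);b=atz("top",c(467,319),.11);print("deck front",a,b,np.linalg.norm(a-b),np.arctan2(*(a-b)[:2]))
pt=atz("top",c(258,255),.12); ps=atz("side",(200+203/3,360+228/3),.12);print(pt,ps)
for q in[(c(388,255)),c(410,162)]: print("cell",atz("top",q,.11))
p=(pt*2+ps)/3
print(p, "tool delta cm",M.T@(p-s["eef_pos"])*100)
```

```text
[[ 0.     0.279 -0.96 ]
 [ 0.    -0.96  -0.279]
 [-1.    -0.    -0.   ]]
hatch front [ 0.60311802 -0.19134959  0.118     ] [ 0.59916279 -0.26065626  0.118     ] 0.05700666789342015
deck front [ 0.59531142 -0.13224107  0.11      ] [ 0.57556282 -0.3862665   0.11      ] 0.2547919234171464 0.07758652127408164
[ 0.61745828 -0.22536185  0.12      ] [ 0.61805439 -0.2281081   0.12      ]
cell [ 0.62282766 -0.32607745  0.11      ]
cell [ 0.69532366 -0.34234497  0.11      ]
[ 0.61765699 -0.22627727  0.12      ] tool delta cm [ 11.13245403 -28.53594877 -52.9946394 ]
```

Emit:
arm_command --increments '[[[0,-2.04,-3.79,0],[0,-2.04,-3.79,0],[0,-2.04,-3.79,0],[0,-2.04,-3.79,0],[0,-2.04,-3.79,0],[0,-2.04,-3.79,0],[0,-2.04,-3.79,0],[0,-2.04,-3.79,0],[0,-2.04,-3.79,0],[0,-2.04,-3.79,0],[0,-2.04,-3.79,0],[0,-2.04,-3.79,0],[0,-2.04,-3.79,0],[0,-2.04,-3.79,0],[0,0,0,0.118],[0,0,0,0.118],[0,0,0,0.118],[0,0,0,0]]]' --grip 0 --grip_force 40

```text
time: 2.75
eef_pos: [0.6182, -0.2258, 0.2314]
tcp_rot: [0.707, -0.025, -0.707, -0.025]
contact_force: [-0.3, 0.7, 0.0]
opening: 0.002
```

Run:
```python
from h import *
from scipy.spatial.transform import Rotation as R
im=optics.read_camera("side");cv2.imwrite("pics/side1.png",im)
cv2.imwrite("pics/sc1.png",cv2.resize(im[180:380,340:560],None,fx=3,fy=3,interpolation=2))
for q in("finger_pad","port_hinge"):
  print(q,[(np.round(r["at"],1),round(r["conf"],2)) for r in optics.place_of("side",q)][:3])
s=sensors.get_state();M=R.from_quat(s["tcp_rot"]).as_matrix();print(M.round(3),s["eef_pos"],s["contact_force"],s["opening"],s["qpos"].round(2),s["time"])
print(proj("side",s["eef_pos"]),proj("side",np.array([.6175,-.226,.12])), M.T@(np.array([.6175,-.226,.12])-s["eef_pos"])*100)
```

```text
finger_pad [(array([267.3, 435.6]), 0.61)]
port_hinge [(array([267.7, 456.9]), 0.98)]
[[ 0.    -0.07  -0.998]
 [-0.    -0.998  0.07 ]
 [-1.     0.    -0.   ]] [ 0.61819641 -0.22589105  0.23136407] [0.54760022 0.43994697 0.12325817] 0.0004006876296437341 [-0.5   0.25  1.62 -0.    1.27  1.14] 2.9
[224.5 443.8] [267.2 435.2] [11.13640521  0.01541322  0.06914915]
```

View pics/sc1.png

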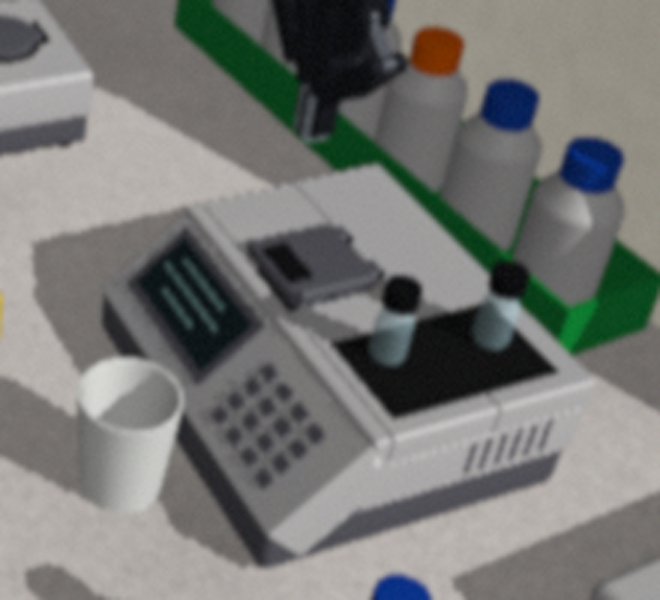

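Emit:
arm_command --increments '[[[4,0,0.07,0],[4,0,0,0],[2,0,0,0],[0.5,0,0,0],[0,0,0,0]]]'

```text
time: 3.52
eef_pos: [0.6182, -0.2262, 0.1275]
tcp_rot: [0.707, -0.025, -0.706, -0.025]
contact_force: [-0.3, 0.6, -0.1]
opening: -0.005
```

Emit:
arm_command --increments '[[[0.3,0,0,0],[0.3,0,0,0],[0.1,0,0,0],[0,0,0,0]]]'

```text
time: 4.03
eef_pos: [0.6179, -0.226, 0.1201]
tcp_rot: [0.707, -0.025, -0.706, -0.025]
contact_force: [-0.2, 0.0, 2.6]
opening: -0.002
```

Emit:
arm_command --increments '[[[0.1,0,0,0],[0.1,0,0,0],[0.1,0,0,0],[0.1,0,0,0],[0,0,0,0]]]'

```text
time: 4.65
eef_pos: [0.6174, -0.226, 0.1154]
tcp_rot: [-0.707, 0.025, 0.707, 0.025]
contact_force: [-1.5, -0.2, 3.8]
opening: -0.0
```

Emit:
arm_command --increments '[[[0.05,0,0,0],[0,0,0,0]]]'

```text
time: 4.9
eef_pos: [0.6175, -0.226, 0.1154]
tcp_rot: [-0.707, 0.025, 0.707, 0.025]
contact_force: [-2.6, -0.9, 5.4]
opening: -0.003
```

Emit:
arm_command --increments '[[[0.1,0,0,0],[0,0,0,0]]]'

```text
time: 5.15
eef_pos: [0.6175, -0.226, 0.1153]
tcp_rot: [-0.707, 0.025, 0.707, 0.025]
contact_force: [-4.8, 0.7, 8.5]
opening: -0.001
```

At the end stop: z no longer changes while the force climbs to 8.5 N. Withdrawing up and to the front.

Emit:
arm_command --increments '[[[-4,0,1,0],[-4.5,0,4,0],[-4.5,0,4,0],[-4,0,3,0],[0,0,0,0],[0,0,0,0],[0,0,0,0],[0,0,0,0],[0,0,0,0],[0,0,0,0],[0,0,0,0],[0,0,0,0],[0,0,0,0],[0,0,0,0]]]'

```text
time: 6.9
eef_pos: [0.4978, -0.2172, 0.2839]
tcp_rot: [0.707, -0.025, -0.707, -0.025]
contact_force: [1.0, 1.0, 0.3]
opening: -0.002
```

Run:
```python
from h import *
im=optics.read_camera("side");cv2.imwrite("pics/sc2.png",cv2.resize(im[180:380,340:560],None,fx=3,fy=3,interpolation=2))
s=sensors.get_state();print(s["time"],s["eef_pos"],s["contact_force"])
```

```text
6.95 [ 0.49781999 -0.21724024  0.28386841] [-0.64173067 -0.37055984  0.21347422]
```

View pics/sc2.png

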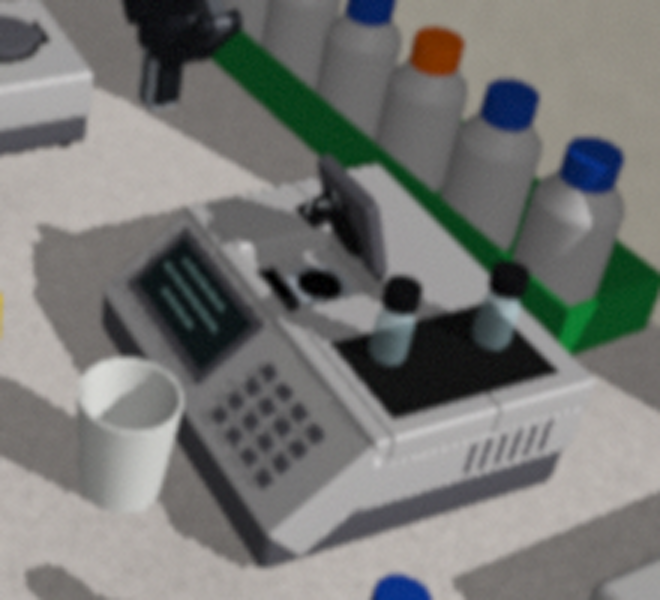

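The hatch stands open, with its plate at crop (355,215), i.e. pixel (252,458). The cells and beaker look unmoved. I'll wait more than a second for it to settle, then check again.

Emit:
arm_command --increments '[[[0,0,0,0],[0,0,0,0],[0,0,0,0],[0,0,0,0],[0,0,0,0],[0,0,0,0],[0,0,0,0],[0,0,0,0],[0,0,0,0],[0,0,0,0],[0,0,0,0],[0,0,0,0],[0,0,0,0],[0,0,0,0],[0,0,0,0],[0,0,0,0]]]'

```text
time: 8.95
eef_pos: [0.4978, -0.2173, 0.2838]
tcp_rot: [-0.707, 0.025, 0.707, 0.025]
contact_force: [0.5, 0.3, -0.5]
opening: -0.002
```

Run:
```python
from h import *
im=optics.read_camera("side");old=cv2.imread("pics/side1.png")
cv2.imwrite("pics/sc3.png",cv2.resize(im[180:380,340:560],None,fx=3,fy=3,interpolation=2))
cv2.imwrite("pics/top3.png",optics.read_camera("top"))
p=np.array([.6175,-.226,.12]);x=np.array([.9975,-.07,0]);hg=p+.06*x-[0,0,.008]
print("expected open front edge",proj("side",hg-.024*x+[0,0,.071]))
```

```text
expected open front edge [240.3 454.8]
```

View pics/sc3.png

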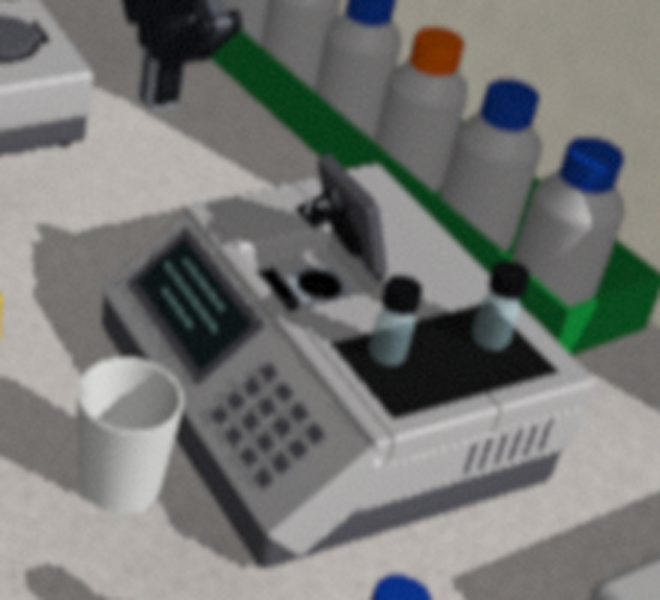

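View pics/top3.png

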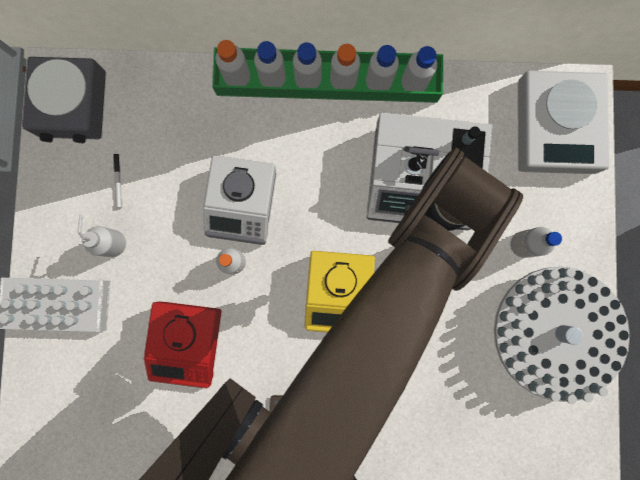

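The hatch is open and hasn't moved since the last picture; its front edge is where a fully open hatch should be. The photometer at (200,240) is shut, and the bottles and marker haven't moved. Handing in.

```bash
python3 -c "
from h import *
print(ctrl.sign_off())"
```

```text
the job is handed in; nothing more can be done
None
```

I opened the larger meter's square hatch with one gentle press on its finger pad, and it swung up by itself and stayed open. I've handed the job in; no verdict was reported.

- **Press:** I used shut fingertips and pressed about 4.7 mm, until the hatch met its end stop. The highest force reading was about 10 N. I then took the hand up and to the front.
- **Hatch:** pictures taken 2 s apart show it standing open and still. Its front edge is where a fully open hatch should be, near side-view pixel (240,455). I can't read the joint angle directly, so this rests on the pictures.
- **Everything else:** the photometer's round hatch looks shut, and the cells, beaker, bottles and marker look unmoved. In the last top view the arm hid the beaker and the front cell, so I judged those two from the side view.
- **Disagreement:** the first two camera estimates of the pad differed by about 10 mm in y. Reading it from enlarged crops and looking again from the side brought them to within about 3 mm before I pressed.

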